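# Close and lock the terminal box's sliding access cover

## Robot

A 6-joint arm with a two-finger parallel gripper is mounted at the origin on a cart in front of the work surface, level with it; the furniture and walls round the work are solid. World frame = base frame: x ahead of the robot, y to its left, z up, the work surface at z = 0. Lengths are in mm, angles in rad, forces in N, time in s.
With the tool pointing down it reaches from about 275 to 750 mm from the base axis. Payload 10.2 kg.
Tool frame: the origin (TCP) lies at the very end of the fingers, on their centre line; the grasp point (between the pads) lies 19 mm behind it; z points along the fingers, y is the direction in which the jaws open and shut (so a half turn about z gives the same grasp; the last joint's range is limited). The gripper opens to 85 mm and grips with 20 to 120 N. Pads are 22 mm wide; open, the fingers measure 114 mm over their backs; the gripper's body (76 mm by 85 mm) begins 54 mm behind the grasp point. The pads swing forward as they close: fully open they stand 13 mm farther back than shut.
Start: joints at [-1.342, 0.313, 1.498, -0, 1.331, -0.223], TCP at [229.196, -472.335, 231.294] pointing down, gripper open.
Joint ranges: [-2.94, 2.94], [-0.97, 2.17], [0.19, 2.56], [-1.23, 4.37], [0.02, 3.11], [-2.88, 2.88]. Speed limits (rad/s): [2.39, 2.39, 3.01, 3.14, 3.14, 3.14].

## Interface

Orientations are given as a unit quaternion [w, x, y, z].
In Python, from rig import readout, cams, finish_job gives the robot as it stands. The module is installed in compiled form; this text tells all that it offers.
- The arm moves only by the tool carry_out, never from a script. Its argument "steps" is one flat list of numbers, 7 for each row, row after row: the shift along the tool's x, y, z in cm, then the turn, a rotation vector about the tool's x, y, z in units of 5 degrees (1.0 is 5 degrees), then the opening, from -1 (shut) to 1 (fully open), so that 0 is half open. In form: [x, y, z, ax, ay, az, hand, x, y, z, ax, ay, az, hand, ...]. A call has 1 to 20 rows; each row shifts and turns the commanded pose from where the row before left it, along the tool's axes as they then stand; what a row does not reach is not made up. A row lasts 1/12 s, in which the tool goes at most 41.7 mm and 7.16 degrees, less where a joint would pass 70% of its speed; a pose out of reach is approached as far as the arm can. A call with a gripper value outside its range is refused whole. The fingers move at their own pace and stop on an object; "grip_force" is the grip in N (left out, the last holds). Time passes only in rows, so rows that do not move let the fingers close. It gives the time, the measured TCP pose, the force and the opening at its end, in the units of the state.
- readout.sense(): the state, without advancing time (a new reading comes with each control period).
- cams.capture(name): name is "side" or "top"; returns the picture (384x512x3 uint8, red, green, blue); there is no depth.
- cams.calibration(name): a dict with "fx", "fy", "cx", "cy" (pixels), "k1" (the pictures are not rectified: a ray, as slopes to the right and down, at radius r is drawn at 1 + k1 r^2 times it, then the intrinsics apply), "R" (3x3) and "t" (3): a world point X has camera coordinates R X + t. Camera axes: x right, y down, z forward; pixel columns grow to the right and rows downward; lengths in mm; the calibration is good to about 2 mm. A picture is of the moment at which its call begins. calibration takes no time and is no camera call.
- finish_job(): hands the job in, once; it reports no verdict.
The state is a dict: "time_s": time; "joints": joint angles; "dq": joint speeds; "tau": joint torques, N m; "eef_pos": TCP position; "ee_rot": TCP orientation; "force": force on the tool from outside, world axes, zero at the start; "wrist_torque": the same for the moment, N m; "grip_width": opening from 0.0 (shut) to 1.0 (fully open).
Only numpy, scipy, OpenCV 4.12 (cv2) and the standard library are available. Lean on these libraries where they do the work, as an engineer would, in place of code of your own. Each camera call takes 0.05 s, during which the arm holds its last target.

## Task

The sliding access cover of the grey terminal box has been left open. Push it home under its guides until it meets its stop, then fasten its red-winged quarter-turn stud: feel for the hidden keeper with light presses, never forcing it while it is blocked, turning it clockwise until it drops in; then press it right in, turn it a further quarter turn clockwise and let it spring back into its lock. Leave the tools, rolls and bin round the box where they are.

Things in the scene. Friction and masses are not known exactly. Their poses are not given: they have to be found in the camera images.
- enclosure: Grey open terminal box, fixed, 230 (x) x 160 (y) x 81 mm. Origin at the centre of its underside, z up, x towards its far end with the cover's stop under a dark hood. Its near end (x -115 to -44 mm) is a step 60 mm up. Dark guide strips along x, 62 to 80 mm either side of the middle line and 81 mm up, overhang the cover's edges; feet reach 100 mm from that line. Only lip and stud stand higher.
- cover (a joint): Slide of the pale aluminium cover (167 x 136 x 5 mm, top 75 mm above the table) in its guides: metres open, 0 = home against a rigid stop, up to 0.055. It opens towards the enclosure's -x and is pushed home towards +x. Friction about 3 N; it stays where it is left and carries the stud along. Only when it is home does the stud stand over its keeper.
- cover_lip (a point): Middle of the top edge of the near face (to the enclosure's -x) of the cover's upright lip, 94 mm above the table; moves with the cover, axes as the enclosure's. The lip is 100 mm wide (y), 8 mm thick (x), 19 mm high above the cover's top. On its near side there is free air down to the deck, 60 mm up. Push this face towards +x to close the cover.
- stud_grip (a point): Middle of the top of the stud's red wing, 125 mm above the table with the stud out; moves and turns with the stud, x along the wing, y across it. The wing is 62 mm long, 12 mm thick, 24 mm high, on a round steel flange of 60 mm diameter (its top 24 mm below this point) that fingertips may press on. It stands 62 mm from the lip's near face, to the enclosure's +x.
- stud_push (a joint): How far the stud is pressed in, m: 0 = out, 0.019 = bottomed. Its spring pushes with 4 N, plus 500 N/m. Until its hidden cross-pin lines up with the slot of the keeper below the cover it is blocked at 0.003; in the slot it goes to 0.019, and deeper than 0.016 it can turn on under the keeper. Let go, it rests at 0.013 if locked, 0.016 if caught but not locked, else springs out to 0.
- stud_turn (a joint): Stud angle relative to the cover, rad, growing clockwise seen from above; 0 = wing along the enclosure's x; range -0.5 to 3.4, light friction. Starts at -0.15 to 0.05. The unseen slot lies anywhere from 0.2 to 1.35; the pin drops in within about 0.13 of it. The lock notch is 1.57 past the slot (0.23 either way), with a stop just beyond. Under the keeper it cannot turn counter-clockwise.
- keeper_give (a joint): How far the hidden, stiffly sprung keeper is pressed down, m (0 at rest, to 0.006). About 8 N starts it, then 8 N per mm. Over 0.003 (32 N) means that the stud is being forced while it is blocked, which spoils the job.
- screwdriver: Loose bystander, 190 mm yellow-handled screwdriver lying beside the box on its +y side. Leave alone.
- hex_key: Loose bystander, dark 92 mm hex key lying beside the box on its -y side. Leave alone.
- tape_roll: Loose bystander, yellow 81 mm tape roll on the table. Leave alone.
- tape_roll1: Loose bystander, green 61 mm tape roll on the table. Leave alone.
- part_bin1: Loose bystander, blue 113 x 93 x 50 mm parts bin. Leave alone.

How it is judged:
By the outcome, as a careful person would: the job done as asked, in the order asked, and still so for the second after the job is handed in, with the robot touching nothing.
It also fails if it takes over 64 s, if anything falls off the work surface, if the arm or the gripper's body presses on something with over 40 N, if the wrist force passes 120 N, or if a joint passes its speed limit or range.

## Working session

There is one attempt and no reset: what is moved stays moved. The work goes in short steps, Python scripts to look and compute and a tool call to move; the robot and the scene stay as the last step left them, time stands still between calls to the robot, and variables do not carry over. Pictures are saved under pics/ and viewed, and the job is handed in when it is done.

Besides the shell and the picture viewer there is one more tool, called after "Emit:" by a JSON object that holds its "fn" and its "kwargs", one argument or row to a line. carry_out: Moves the arm, as the interface text tells. Its arguments: {"type":"object","properties":{"steps":{"type":"array","items":{"type":"number"}},"grip_force":{"type":"number"}},"required":["steps"]}

```bash
mkdir -p pics; python3 - <<'E'
from rig import readout,cams
import cv2
s=readout.sense();print(s)
for n in("side","top"):
    im=cams.capture(n);cv2.imwrite(f"pics/{n}0.png",cv2.cvtColor(im,cv2.COLOR_RGB2BGR));print(cams.calibration(n))
E
```

```text
{'time_s': 0.0, 'joints': array([-1.34238437e+00,  3.13434420e-01,  1.49844623e+00,  1.65094564e-05,
        1.33101167e+00, -2.23374720e-01]), 'dq': array([ 1.08551369e-05,  8.45184070e-04,  9.17334479e-04, -1.47502629e-03,
       -2.49028905e-03,  9.39530028e-04]), 'tau': array([ 1.00124136e-03, -4.12262034e+01, -2.59740651e+01, -3.99231521e-05,
        4.22999947e-03,  8.69323856e-06]), 'eef_pos': array([ 229.14489466, -472.06108051,  230.73961045]), 'ee_rot': array([-6.49850832e-04,  9.74594643e-01,  2.23975130e-01,  6.38057429e-06]), 'force': array([ 0.40261746, -0.21787919,  0.3156915 ]), 'wrist_torque': array([-0.03926044, -0.05571258,  0.01987239]), 'grip_width': 1.0037472961616039}
{'fx': 414.8388556482629, 'fy': 414.8388556482629, 'cx': 251.60743762402774, 'cy': 191.70906872575551, 'k1': 0.010848511360001126, 'R': array([[-0.98749546, -0.15727336, -0.01085364],
       [-0.13022032,  0.852563  , -0.50614128],
       [ 0.08885595, -0.49839885, -0.86238229]]), 't': array([ 516.98049955,  -86.88933445, 1077.03634823])}
{'fx': 452.27954516617893, 'fy': 452.27954516617893, 'cx': 260.3793626706998, 'cy': 185.66756920431447, 'k1': -0.14618484023174264, 'R': array([[-0.01388895, -0.9999023 ,  0.00157596],
       [-0.98621058,  0.01343879, -0.16494877],
       [ 0.16491148, -0.00384519, -0.98630088]]), 't': array([ 214.48582801,  499.74959891, 1163.65625424])}
```

View pics/side0.png

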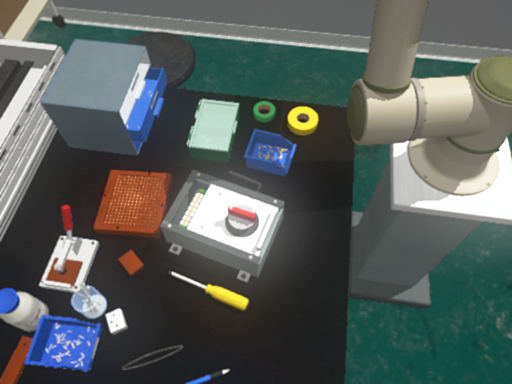

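View pics/top0.png

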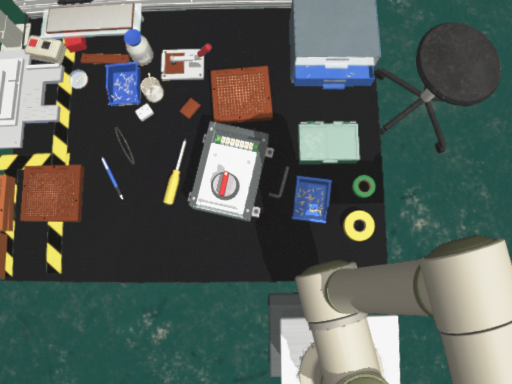

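The top view shows the box around (230,170) with its near end towards the robot and the red wing at (223,184). The side view has the wing at (242,213). I'll zoom in next.

```bash
cat > h.py <<'E'
import numpy as np,cv2
from rig import cams,readout
def ray(n,u,v):
    c=cams.calibration(n);xd=(u-c['cx'])/c['fx'];yd=(v-c['cy'])/c['fy']
    x,y=xd,yd
    for _ in range(20):
        f=1+c['k1']*(x*x+y*y);x,y=xd/f,yd/f
    R=c['R'];return -R.T@c['t'],R.T@np.array([x,y,1.])
def onz(n,u,v,z):
    o,d=ray(n,u,v);return o+d*(z-o[2])/d[2]
def proj(n,X):
    c=cams.calibration(n);p=c['R']@np.asarray(X,float)+c['t'];x,y=p[0]/p[2],p[1]/p[2];f=1+c['k1']*(x*x+y*y)
    return np.array([c['cx']+c['fx']*x*f,c['cy']+c['fy']*y*f])
def tri(u1,v1,u2,v2):
    o1,d1=ray('side',u1,v1);o2,d2=ray('top',u2,v2)
    A=np.c_[d1,-d2];s=np.linalg.lstsq(A,o2-o1,rcond=None)[0];a=o1+s[0]*d1;b=o2+s[1]*d2
    return (a+b)/2,np.linalg.norm(a-b)
def red(im,box):
    h=cv2.cvtColor(im,cv2.COLOR_RGB2HSV);m=((h[...,0]<8)|(h[...,0]>172))&(h[...,1]>150)&(h[...,2]>110)
    k=np.zeros(m.shape,np.uint8);x0,y0,x1,y1=box;k[y0:y1,x0:x1]=m[y0:y1,x0:x1]
    return k
E
python3 - <<'E'
from h import *
for n,(x0,y0,x1,y1) in {'top':(180,110,285,230),'side':(155,160,295,285)}.items():
    im=cv2.imread(f'pics/{n}0.png');s=5 if n=='top' else 5
    c=cv2.resize(im[y0:y1,x0:x1],None,fx=s,fy=s,interpolation=cv2.INTER_CUBIC)
    if max(c.shape)>600:c=cv2.resize(c,None,fx=.96,fy=.96) 
    cv2.imwrite(f'pics/{n}0z.png',c);print(c.shape)
    k=red(cv2.cvtColor(im,cv2.COLOR_BGR2RGB),(x0,y0,x1,y1));cs,_=cv2.findContours(k,0,2)
    for q in cs:
        if cv2.contourArea(q)>15:print(n,cv2.minAreaRect(q),cv2.contourArea(q))
E
```

```text
(600, 525, 3)
top ((223.04388427734375, 184.7951202392578), (4.190582275390625, 20.8132266998291), 12.094757080078125) 63.5
(600, 672, 3)
```

View pics/top0z.png

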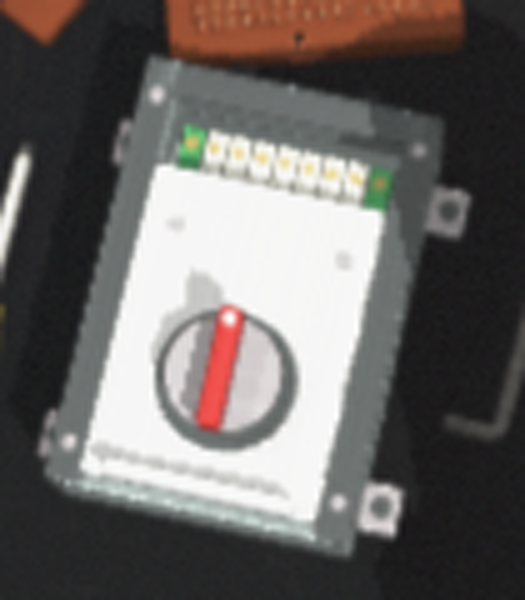

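View pics/side0z.png

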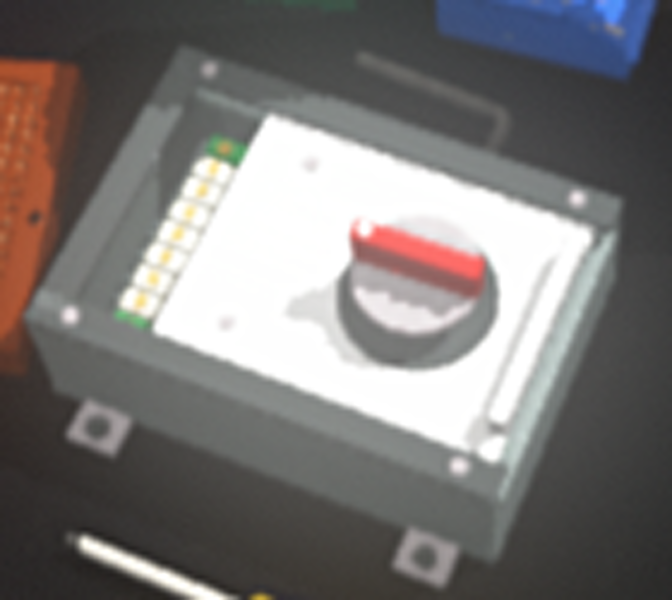

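```bash
python3 - <<'E'
from h import *
P={'FR':((418,150),(209,69)),'NR':((338,502),(577,199)),'FL':((156,94),(69,316)),'NL':((68,441),(459,466)),
'wingF':((230,308),(358,228)),'wingN':((208,426),(480,268)),'lipL':((93,450),(496,425)),'lipR':((285,493),(566,250)),'coverFL':((158,168),(160,330)),'coverFR':((382,212),(268,117))}
Z=dict(FR=81,NR=81,FL=81,NL=81,wingF=125,wingN=125,lipL=94,lipR=94,coverFL=75,coverFR=75)
for k,(a,b) in P.items():
    a=(180+(a[0]+.5)/5-.5,110+(a[1]+.5)/5-.5);b=(155+(b[0]+.5)/4.8-.5,160+(b[1]+.5)/4.8-.5)
    t,g=tri(*b,*a);print(k,t.round(1),round(g,1),onz('top',*a,Z[k]).round(1)[:2],onz('side',*b,Z[k]).round(1)[:2])
E
```

```text
FR [616.6 198.7  85.7] 1.1 [618.5 198.6] [617.3 195.9]
NR [432.4 242.3  84.5] 1.3 [433.5 242.3] [431.9 240.5]
FL [649.8 336.2  84.1] 0.8 [651.2 336.6] [650.3 334.9]
NL [465.5 380.4  85.1] 1.3 [466.7 380.9] [465.2 378.9]
wingF [524.5 294.1 126.1] 3.4 [526.4 294.1] [522.9 293.8]
wingN [467.2 305.  124.8] 0.2 [467.1 305. ] [467.3 305.1]
lipL [455.  365.6 102. ] 8.1 [460.1 366.2] [451.5 363.1]
lipR [435.6 269.4  85.1] 4.7 [436.9 268.7] [432.9 274.5]
coverFL [609.5 335.2  80.8] 2.6 [612.4 335.9] [609.6 332.8]
coverFR [584.4 218.   80.7] 1.9 [586.7 218. ] [584.7 214.8]
```

Screw corners give 190 × 142 mm spacing, and the box is centred near (541.8, 288.6) with yaw −13.4°. The stud sits near (496.6, 299.5) on the box's middle line, and its wing is at about −0.04 rad. I'll move over first.

Emit:
{"fn": "carry_out", "kwargs": {
  "steps": [2.3,-2.85,0,0,0,0,-1,2.3,-2.85,0,0,0,0,-1,2.3,-2.85,0,0,0,0,-1,2.3,-2.85,0,0,0,0,-1,2.3,-2.85,0,0,0,0,-1,2.3,-2.85,0,0,0,0,-1,2.3,-2.85,0,0,0,0,-1,2.3,-2.85,0,0,0,0,-1,2.3,-2.85,0,0,0,0,-1,2.3,-2.85,0,0,0,0,-1,2.3,-2.85,0,0,0,0,-1,2.3,-2.85,0,0,0,0,-1,2.3,-2.85,0,0,0,0,-1,2.3,-2.85,0,0,0,0,-1,2.3,-2.85,0,0,0,0,-1,2.3,-2.85,0,0,0,0,-1,2.3,-2.85,0,0,0,0,-1,2.3,-2.85,0,0,0,0,-1,2.3,-2.85,0,0,0,0,-1,2.3,-2.85,0,0,0,0,-1],
  "grip_force": 60
}}

```text
time_s: 1.77
eef_pos: [394.0, 243.4, 231.1]
ee_rot: [0.0, 0.975, 0.224, -0.0]
force: [-0.2, -0.1, -0.1]
grip_width: 0.001
```

Emit:
{"fn": "carry_out", "kwargs": {
  "steps": [0,0,0,0,0,-1.4,-1,0,0,0,0,0,-1.4,-1,0,0,0,0,0,-1.4,-1,0,0,0,0,0,-1.4,-1,0,0,0,0,0,-1.4,-1,0,0,0,0,0,-1.4,-1,0,0,0,0,0,-1.4,-1,0,0,0,0,0,-1.4,-1,0,0,0,0,0,-1.4,-1,0,0,0,0,0,-1.4,-1,0,0,0,0,0,-1.4,-1,0,0,0,0,0,-1.4,-1,0,0,0,0,0,-1.4,-1,0,0,0,0,0,-1.4,-1,0,0,0,0,0,-1.4,-1,0,0,0,0,0,-1.4,-1,0,0,0,0,0,-1.4,-1,0,0,0,0,0,-1.4,-1,0,0,0,0,0,-1.4,-1,0,0,0,0,0,-1.4,-1]
}}

```text
time_s: 3.43
eef_pos: [394.0, 241.2, 231.0]
ee_rot: [-0.0, 0.12, 0.993, -0.0]
force: [0.3, -0.2, -0.2]
grip_width: 0.004
```

```bash
cat >> h.py <<'E'
from scipy.spatial.transform import Rotation as Ro
yaw=np.radians(-13.43);C=np.array([541.8,288.6])
ex=np.array([np.cos(yaw),np.sin(yaw)]);ey=np.array([-ex[1],ex[0]])
def enc(p):
    d=np.asarray(p)[:2]-C;return np.array([d@ex,d@ey])
def W(x,y=0):return C+x*ex+y*ey
def go(xy,z,psi=None):
    s=readout.sense();w,a,b,c=s['ee_rot'];R=Ro.from_quat([a,b,c,w]);Rm=R.as_matrix()
    d=Rm.T@(np.r_[xy,z]-s['eef_pos']);print('cm',(d/10).round(2),'enc',enc(s['eef_pos']).round(1),'z',s['eef_pos'][2].round(1),'psi',np.degrees(np.arctan2(Rm[1,0],Rm[0,0])).round(2),'tilt',(Rm[:,2]).round(4),'F',s['force'].round(1),'T',s['wrist_torque'].round(2),'j6',s['joints'][5].round(3),'grip',round(s['grip_width'],3),'t',s['time_s'])
    if psi is not None:
        p=np.radians(psi);T=np.c_[[np.cos(p),np.sin(p),0],[np.sin(p),-np.cos(p),0],[0,0,-1]]
        print('rot units',(np.degrees(Ro.from_matrix(Rm.T@T).as_rotvec())/5).round(2))
E
python3 -c "
from h import *
go(W(-132),79,166.57)"
```

```text
cm [-0.04  8.05 15.2 ] enc [-132.7  -80.4] z 231.0 psi 166.23 tilt [-7.e-04 -2.e-04 -1.e+00] F [ 0.3 -0.2 -0.2] T [-0.    0.05  0.07] j6 -1.036 grip 0.004 t 3.4333
rot units [-0.   -0.01 -0.07]
```

Emit:
{"fn": "carry_out", "kwargs": {
  "steps": [0,2.7,0,0,0,-0.07,-1,0,2.7,0,0,0,0,-1,0,2.6,0,0,0,0,-1,0,0,3,0,0,0,-1,0,0,3,0,0,0,-1,0,0,3,0,0,0,-1,0,0,3,0,0,0,-1,0,0,2,0,0,0,-1,0,0,1.2,0,0,0,-1,0,0,0,0,0,0,-1]
}}

```text
time_s: 4.27
eef_pos: [411.9, 318.2, 76.6]
ee_rot: [-0.002, 0.12, 0.993, -0.001]
force: [-0.2, 0.7, 0.1]
grip_width: -0.0
```

```bash
python3 - <<'E'
from h import *
go(W(-120),79,166.57)
for n,(x0,y0,x1,y1) in {'top':(180,110,285,230),'side':(155,160,295,285)}.items():
    im=cv2.cvtColor(cams.capture(n),cv2.COLOR_RGB2BGR)
    cv2.imwrite(f'pics/{n}1z.png',cv2.resize(im[y0:y1,x0:x1],None,fx=4.8,fy=4.8,interpolation=cv2.INTER_CUBIC))
E
```

```text
cm [-1.32  0.14 -0.25] enc [-133.2   -1.3] z 76.6 psi 166.23 tilt [-0.005  -0.0023 -1.    ] F [-0.2  0.7  0.1] T [ 0.04  0.   -0.03] j6 -0.898 grip -0.0 t 4.2667
rot units [-0.04 -0.05 -0.07]
```

View pics/side1z.png

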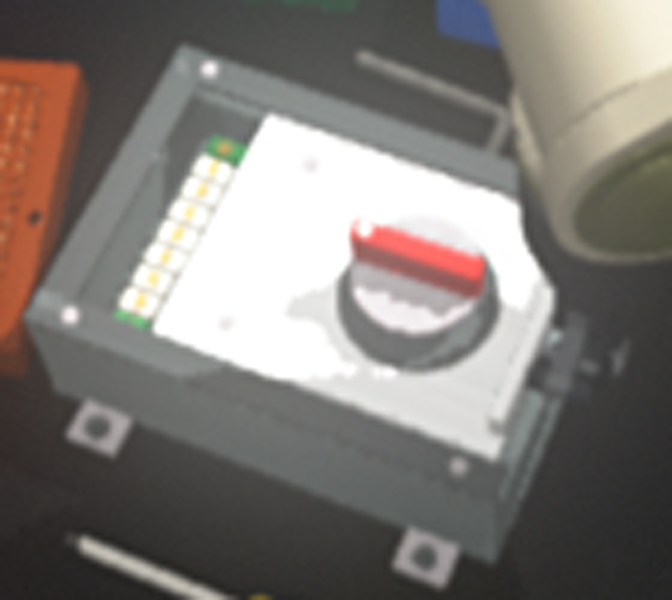

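The side view shows the shut fingers at (565,350), in free air behind the lip. I'll push gently towards +x.

Emit:
{"fn": "carry_out", "kwargs": {
  "steps": [-0.5,0,-0.2,0,0,-0.07,-1,-0.5,0,0,0,0,0,-1,-0.4,0,0,0,0,0,-1,-0.4,0,0,0,0,0,-1,-0.4,0,0,0,0,0,-1,-0.4,0,0,0,0,0,-1,-0.4,0,0,0,0,0,-1]
}}

```text
time_s: 4.95
eef_pos: [442.8, 311.9, 81.4]
ee_rot: [-0.0, 0.117, 0.993, 0.0]
force: [-3.5, 0.7, 2.3]
grip_width: 0.001
```

Emit:
{"fn": "carry_out", "kwargs": {
  "steps": [-0.4,0,0,0,0,0,-1,-0.4,0,0,0,0,0,-1,-0.4,0,0,0,0,0,-1]
}}

```text
time_s: 5.2
eef_pos: [454.6, 309.1, 81.3]
ee_rot: [-0.0, 0.117, 0.993, -0.0]
force: [-3.5, 0.7, 2.5]
grip_width: 0.003
```

```bash
python3 - <<'E'
from h import *
go(W(-120),79,166.57)
E
```

```text
cm [3.04 0.04 0.23] enc [-89.6  -0.4] z 81.3 psi 166.58 tilt [-2.e-04 -1.e-04 -1.e+00] F [-3.5  0.7  2.5] T [ 0.1   0.51 -0.05] j6 -0.953 grip 0.003 t 5.2
rot units [-0. -0.  0.]
```

Emit:
{"fn": "carry_out", "kwargs": {
  "steps": [-0.3,0,0,0,0,0,-1,-0.3,0,0,0,0,0,-1]
}}

```text
time_s: 5.37
eef_pos: [460.4, 307.7, 81.3]
ee_rot: [-0.0, 0.117, 0.993, -0.0]
force: [-3.5, 1.4, 2.0]
grip_width: -0.001
```

Emit:
{"fn": "carry_out", "kwargs": {
  "steps": [-0.2,0,0,0,0,0,-1,-0.2,0,0,0,0,0,-1]
}}

```text
time_s: 5.53
eef_pos: [464.1, 306.8, 81.3]
ee_rot: [-0.0, 0.117, 0.993, -0.0]
force: [-2.8, 0.2, 1.9]
grip_width: 0.003
```

Emit:
{"fn": "carry_out", "kwargs": {
  "steps": [-0.2,0,0,0,0,0,-1,-0.1,0,0,0,0,0,-1]
}}

```text
time_s: 5.7
eef_pos: [467.1, 306.1, 81.2]
ee_rot: [-0.0, 0.117, 0.993, -0.0]
force: [-4.1, 0.5, 2.1]
grip_width: -0.0
```

Emit:
{"fn": "carry_out", "kwargs": {
  "steps": [-0.2,0,0,0,0,0,-1,-0.1,0,0,0,0,0,-1]
}}

```text
time_s: 5.87
eef_pos: [469.9, 305.4, 81.2]
ee_rot: [-0.0, 0.117, 0.993, -0.0]
force: [-2.6, -0.6, 2.2]
grip_width: 0.001
```

Emit:
{"fn": "carry_out", "kwargs": {
  "steps": [-0.1,0,0,0,0,0,-1,-0.1,0,0,0,0,0,-1]
}}

```text
time_s: 6.03
eef_pos: [470.8, 305.2, 81.2]
ee_rot: [-0.001, 0.117, 0.993, -0.0]
force: [-11.6, 2.5, 6.1]
grip_width: 0.005
```

Emit:
{"fn": "carry_out", "kwargs": {
  "steps": [-0.1,0,0,0,0,0,-1,-0.1,0,0,0,0,0,-1]
}}

```text
time_s: 6.2
eef_pos: [470.9, 305.2, 81.2]
ee_rot: [-0.003, 0.117, 0.993, -0.0]
force: [-21.7, 5.1, 12.3]
grip_width: 0.004
```

Emit:
{"fn": "carry_out", "kwargs": {
  "steps": [-0.1,0,0,0,0,0,-1,-0.1,0,0,0,0,0,-1]
}}

```text
time_s: 6.37
eef_pos: [471.0, 305.1, 81.2]
ee_rot: [-0.006, 0.117, 0.993, -0.001]
force: [-30.6, 6.1, 18.5]
grip_width: 0.003
```

Emit:
{"fn": "carry_out", "kwargs": {
  "steps": [-0.1,0,0,0,0,0,-1,-0.1,0,0,0,0,0,-1]
}}

```text
time_s: 6.53
eef_pos: [471.0, 305.1, 81.1]
ee_rot: [-0.008, 0.116, 0.993, -0.001]
force: [-40.4, 8.9, 25.0]
grip_width: -0.004
```

Force rises to 41 N with no further motion, so the cover is home. I'll back off, rise and look.

Emit:
{"fn": "carry_out", "kwargs": {
  "steps": [0.6,0,0,0,0,0,-1,1.0,0,0,0,0,0,-1,0.5,0,0,0,0,0,-1,0,0,-3,0,0,0,-1,0,0,-4,0,0,0,-1,0,0,-3.5,0,0,0,0,2,0,0,0,0,0,1,0,0,0,0,0,0,1]
}}

```text
time_s: 7.2
eef_pos: [436.8, 313.9, 188.2]
ee_rot: [0.002, 0.116, 0.993, 0.001]
force: [-0.5, -0.3, -0.9]
grip_width: 0.416
```

```bash
python3 - <<'E'
from h import *
go(W(0),185,168)
for n,(x0,y0,x1,y1) in {'top':(180,110,285,230),'side':(155,160,295,285)}.items():
    im=cams.capture(n)
    k=red(im,(x0,y0,x1,y1));cs,_=cv2.findContours(k,0,2)
    for q in cs:
        if cv2.contourArea(q)>15:print(n,cv2.minAreaRect(q),cv2.contourArea(q))
    im=cv2.cvtColor(im,cv2.COLOR_RGB2BGR)
    cv2.imwrite(f'pics/{n}2z.png',cv2.resize(im[y0:y1,x0:x1],None,fx=4.8,fy=4.8,interpolation=cv2.INTER_CUBIC))
E
```

```text
cm [-10.8   -0.03   0.35] enc [-108.     0.2] z 188.2 psi 166.63 tilt [ 0.0034  0.0016 -1.    ] F [-0.5 -0.3 -0.9] T [-0.04 -0.02 -0.01] j6 -0.932 grip 0.416 t 7.2
rot units [ 0.03  0.03 -0.27]
side ((164.5, 183.0), (20.0, 11.0), 90.0) 33.5
```

View pics/side2z.png

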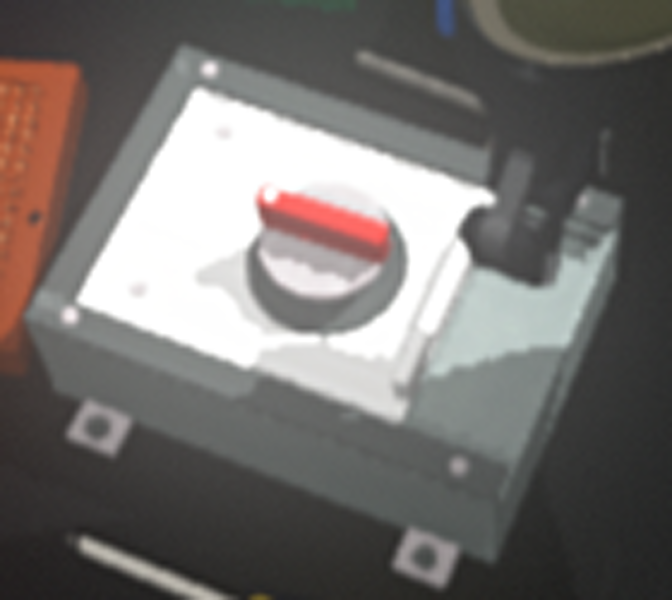

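View pics/top2z.png

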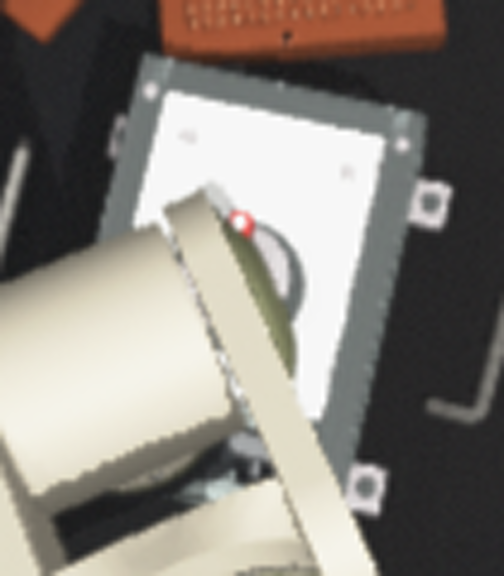

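The cover now reaches the far frame, with the wing running from (265,190) to (388,232) in the side crop. I'll locate it from there.

```bash
python3 - <<'E'
from h import *
a=[onz('side',155+(u+.5)/4.8-.5,160+(v+.5)/4.8-.5,125) for u,v in((266,189),(388,230))]
print(a,enc(a[0]),enc(a[1]),enc((a[0]+a[1])/2)); d=a[0]-a[1];print(np.degrees(np.arctan2(d[1],d[0])))
t=onz('top',180+(241.5)/4.8-.5,110+(223.5)/4.8-.5,125);print(t,enc(t))
E
```

```text
[array([566.72753651, 280.76620943, 125.        ]), array([509.80124974, 292.8221091 , 125.        ])] [26.0653325  -1.82997065] [-32.1043406   -3.32528765] [-3.01950405 -2.57762915]
-11.957471720257423
[564.95461768 283.49855826 125.        ] [23.70628746  0.41588727]
```

Emit:
{"fn": "carry_out", "kwargs": {
  "steps": [-2.7,0,0,0,0,-0.3,-0.2,-2.7,0,0,0,0,0,-0.2,-2.7,0,0,0,0,0,-0.2,-2.7,0,0,0,0,0,-0.2,0,0,0,0,0,0,-0.2,0,0,0,0,0,0,-0.2]
}}

```text
time_s: 7.8
eef_pos: [544.1, 289.1, 184.4]
ee_rot: [-0.001, 0.105, 0.995, -0.001]
force: [-0.6, -0.5, -0.0]
grip_width: 0.401
```

```bash
python3 - <<'E'
from h import *
go(W(0,-.3),104,168.3)
im=cams.capture('side')
x0,y0,x1,y1=155,140,295,265
im=cv2.cvtColor(im,cv2.COLOR_RGB2BGR)
cv2.imwrite(f'pics/side3z.png',cv2.resize(im[y0:y1,x0:x1],None,fx=4.8,fy=4.8,interpolation=cv2.INTER_CUBIC))
E
```

```text
cm [ 0.2  -0.12  8.04] enc [2.2 1.1] z 184.4 psi 167.98 tilt [-2.2e-03 -8.0e-04 -1.0e+00] F [-0.6 -0.5 -0. ] T [0.07 0.03 0.03] j6 -1.062 grip 0.401 t 7.8
rot units [-0.01 -0.02 -0.06]
```

View pics/side3z.png

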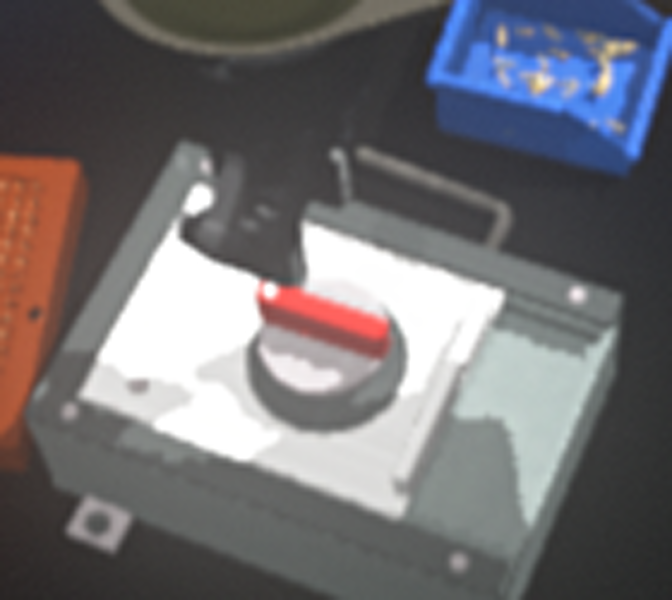

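Emit:
{"fn": "carry_out", "kwargs": {
  "steps": [0.2,-0.1,2.7,0,0,-0.06,-0.2,0,0,2.7,0,0,0,-0.2,0,0,0,0,0,0,-0.2,0,0,0.8,0,0,0,-0.2,0,0,0.8,0,0,0,-0.2,0,0,0.8,0,0,0,-0.2,0,0,0,0,0,0,-0.2]
}}

```text
time_s: 8.43
eef_pos: [540.6, 289.5, 107.3]
ee_rot: [-0.001, 0.101, 0.995, -0.0]
force: [-0.7, -1.0, -0.6]
grip_width: 0.403
```

```bash
python3 - <<'E'
from h import *
go(W(0,-.3),104,168.3)
im=cams.capture('side')
x0,y0,x1,y1=155,140,295,265
im=cv2.cvtColor(im,cv2.COLOR_RGB2BGR)
cv2.imwrite(f'pics/side4z.png',cv2.resize(im[y0:y1,x0:x1],None,fx=4.8,fy=4.8,interpolation=cv2.INTER_CUBIC))
E
```

```text
cm [-0.14 -0.1   0.33] enc [-1.4  0.6] z 107.3 psi 168.39 tilt [-1.3e-03 -4.0e-04 -1.0e+00] F [-0.7 -1.  -0.6] T [-0.03 -0.02 -0.06] j6 -1.067 grip 0.403 t 8.4333
rot units [-0.01 -0.01  0.02]
```

View pics/side4z.png

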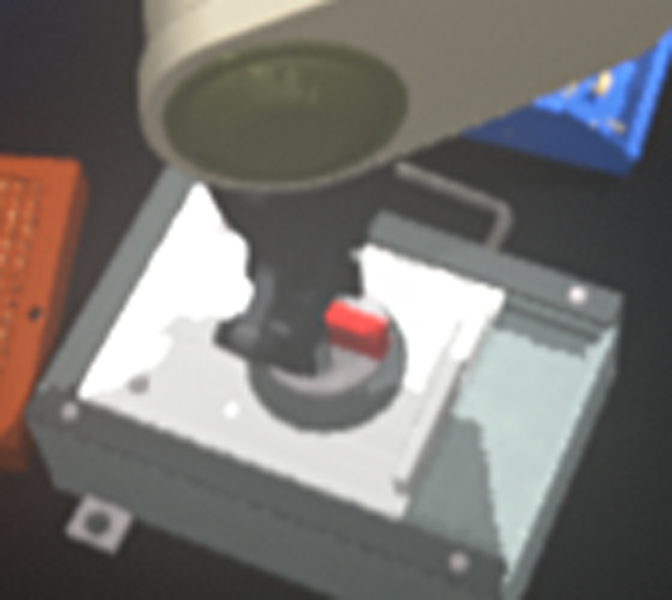

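```bash
python3 - <<'E'
from h import *
for n,X in dict(tcp=(*W(-1.4,.6),107),tipL=(*W(-1.4,17.6),107),tipLf=(*W(9.6,17.6),107),tipLn=(*W(-12.4,17.6),107),wF=(*W(31,0),125),wN=(*W(-31,0),125),wc=(*W(0,0),125)).items():
    p=proj('side',X);print(n,((p-[155,140]+.5)*4.8-.5).round())
E
```

```text
tcp [323. 329.]
tipL [307. 361.]
tipLf [285. 353.]
tipLn [330. 369.]
wF [254. 285.]
wN [383. 331.]
wc [318. 308.]
```

Emit:
{"fn": "carry_out", "kwargs": {
  "steps": [0,0,0.3,0,0,0,-0.4,0,0,0,0,0,0,-0.7,0,0,0,0,0,0,-0.8,0,0,0,0,0,0,-1,0,0,0,0,0,0,-1],
  "grip_force": 30
}}

```text
time_s: 8.9
eef_pos: [541.1, 289.2, 105.6]
ee_rot: [0.0, 0.101, 0.995, -0.0]
force: [-1.7, -4.1, 2.1]
grip_width: 0.136
```

```bash
python3 - <<'E'
from h import *
go(W(0,0),104,168.3)
E
```

```text
cm [-0.08 -0.05  0.16] enc [-0.8  0.5] z 105.6 psi 168.38 tilt [ 1.e-04 -6.e-04 -1.e+00] F [-1.7 -4.1  2.1] T [-0.64  0.25 -0.02] j6 -1.067 grip 0.136 t 8.9
rot units [-0.01  0.    0.02]
```

Emit:
{"fn": "carry_out", "kwargs": {
  "steps": [0,-0.05,0,0,0,0,-1,0,0,0,0,0,0,-1,0,0,0,0,0,0,-1],
  "grip_force": 50
}}

```text
time_s: 9.15
eef_pos: [541.1, 289.2, 105.6]
ee_rot: [0.0, 0.101, 0.995, 0.0]
force: [-1.2, -1.6, 3.4]
grip_width: 0.126
```

```bash
python3 - <<'E'
from h import *
go(W(0,0),104,168.3)
E
```

```text
cm [-0.08 -0.04  0.16] enc [-0.8  0.4] z 105.6 psi 168.38 tilt [ 5.e-04  2.e-04 -1.e+00] F [-1.2 -1.6  3.4] T [-0.37  0.24 -0.04] j6 -1.068 grip 0.126 t 9.15
rot units [0.   0.   0.02]
```

Emit:
{"fn": "carry_out", "kwargs": {
  "steps": [0,0,0,0,0,1.15,-1,0,0,0,0,0,1.15,-1,0,0,0.2,0,0,0,-1,0,0,0.2,0,0,0,-1,0,0,0,0,0,0,-1]
}}

```text
time_s: 9.57
eef_pos: [541.2, 289.3, 102.2]
ee_rot: [0.001, 0.199, 0.98, 0.0]
force: [-5.1, -2.6, 12.5]
grip_width: 0.126
```

```bash
python3 - <<'E'
from h import *
go(W(0,0),104,168.3)
E
```

```text
cm [-0.08 -0.04 -0.18] enc [-0.7  0.6] z 102.2 psi 157.09 tilt [ 1.2e-03  5.0e-04 -1.0e+00] F [-5.1 -2.6 12.5] T [-0.45  0.78 -0.1 ] j6 -0.871 grip 0.126 t 9.5667
rot units [ 0.01  0.01 -2.24]
```

Blocked at turn 0.165 rad: 3.4 mm of travel at 12.5 N. I'll relax, turn a step and press again.

Emit:
{"fn": "carry_out", "kwargs": {
  "steps": [0,0,-0.25,0,0,0,-1,0,0,0,0,0,0.8,-1,0,0,0,0,0,0.8,-1,0,0,0.25,0,0,0,-1,0,0,0,0,0,0,-1]
}}

```text
time_s: 9.98
eef_pos: [541.3, 289.4, 102.2]
ee_rot: [0.001, 0.266, 0.964, 0.001]
force: [-3.8, -1.5, 12.0]
grip_width: 0.127
```

Emit:
{"fn": "carry_out", "kwargs": {
  "steps": [0,0,-0.25,0,0,0,-1,0,0,0,0,0,0.8,-1,0,0,0,0,0,0.8,-1,0,0,0.25,0,0,0,-1,0,0,0,0,0,0,-1]
}}

```text
time_s: 10.4
eef_pos: [541.4, 289.5, 102.2]
ee_rot: [0.001, 0.333, 0.943, 0.001]
force: [-3.6, -1.2, 13.4]
grip_width: 0.127
```

Still blocked at about 0.30 and 0.44, so I'll carry on.

Emit:
{"fn": "carry_out", "kwargs": {
  "steps": [0,0,-0.25,0,0,0,-1,0,0,0,0,0,0.8,-1,0,0,0,0,0,0.8,-1,0,0,0.25,0,0,0,-1,0,0,0,0,0,0,-1]
}}

```text
time_s: 10.82
eef_pos: [541.4, 289.5, 102.2]
ee_rot: [0.001, 0.398, 0.917, 0.001]
force: [-3.3, -1.0, 12.6]
grip_width: 0.125
```

```bash
python3 - <<'E'
from h import *
go(W(0,0),104,168.3)
E
```

```text
cm [-0.09 -0.04 -0.18] enc [-0.6  0.8] z 102.2 psi 133.11 tilt [ 0.0019  0.0011 -1.    ] F [-3.3 -1.  12.6] T [-0.2   0.56 -0.05] j6 -0.452 grip 0.125 t 10.8167
rot units [ 0.02  0.01 -7.04]
```

Emit:
{"fn": "carry_out", "kwargs": {
  "steps": [0,0,-0.25,0,0,0,-1,0,0,0,0,0,0.8,-1,0,0,0,0,0,0.8,-1,0,0,0.25,0,0,0,-1,0,0,0,0,0,0,-1]
}}

```text
time_s: 11.23
eef_pos: [541.5, 289.6, 102.1]
ee_rot: [0.001, 0.461, 0.887, 0.001]
force: [-2.8, -1.1, 12.1]
grip_width: 0.125
```

```bash
python3 - <<'E'
from h import *
go(W(0,0),104,168.3)
x0,y0,x1,y1=155,140,295,265
im=cv2.cvtColor(cams.capture('side'),cv2.COLOR_RGB2BGR)
cv2.imwrite(f'pics/side5z.png',cv2.resize(im[y0:y1,x0:x1],None,fx=4.8,fy=4.8,interpolation=cv2.INTER_CUBIC))
E
```

```text
cm [-0.1  -0.03 -0.19] enc [-0.5  0.9] z 102.1 psi 125.12 tilt [ 0.0021  0.0012 -1.    ] F [-2.8 -1.1 12.1] T [-0.1   0.49 -0.07] j6 -0.313 grip 0.125 t 11.2333
rot units [ 0.02  0.01 -8.64]
```

View pics/side5z.png

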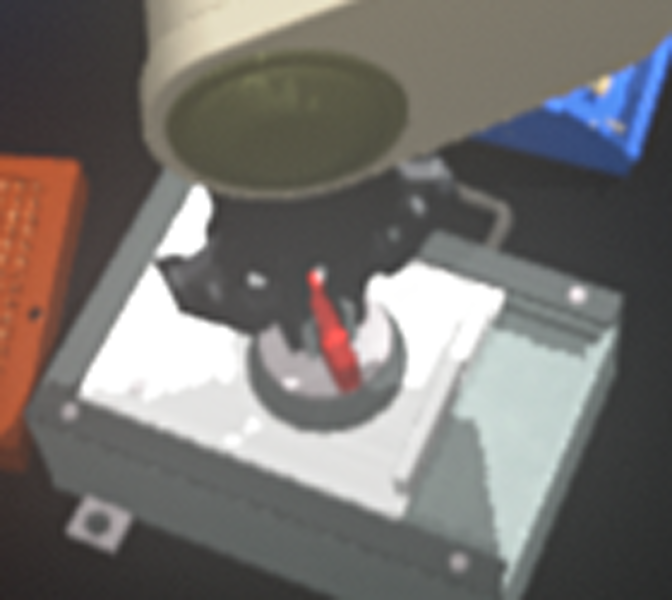

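The wing, from (318,275) to (350,385), has turned with the gripper, so there's no slip. It's blocked at 0.72 rad; continuing.

Emit:
{"fn": "carry_out", "kwargs": {
  "steps": [0,0,-0.25,0,0,0,-1,0,0,0,0,0,0.8,-1,0,0,0,0,0,0.8,-1,0,0,0.25,0,0,0,-1,0,0,0,0,0,0,-1]
}}

```text
time_s: 11.7
eef_pos: [541.6, 289.6, 101.9]
ee_rot: [0.001, 0.522, 0.853, 0.001]
force: [-1.5, -0.2, 8.3]
grip_width: 0.123
```

Emit:
{"fn": "carry_out", "kwargs": {
  "steps": [0,0,-0.25,0,0,0,-1,0,0,0,0,0,0.8,-1,0,0,0,0,0,0.8,-1,0,0,0.25,0,0,0,-1,0,0,0,0,0,0,-1]
}}

```text
time_s: 12.12
eef_pos: [541.6, 289.6, 101.3]
ee_rot: [0.0, 0.58, 0.815, 0.001]
force: [2.0, 2.9, 4.5]
grip_width: 0.129
```

Force fell to 4.5 N at 4.3 mm depth, so the pin seems to have found the slot at about 1.0 rad. I'll confirm with a gentle further press.

Emit:
{"fn": "carry_out", "kwargs": {
  "steps": [0,0,0.2,0,0,0,-1,0,0,0,0,0,0,-1]
}}

```text
time_s: 12.28
eef_pos: [541.6, 289.6, 99.6]
ee_rot: [0.001, 0.58, 0.815, 0.001]
force: [1.7, 1.7, 6.1]
grip_width: 0.126
```

```bash
python3 - <<'E'
from h import *
go(W(0,0),104,168.3)
E
```

```text
cm [-0.1  -0.01 -0.45] enc [-0.4  0.9] z 99.6 psi 109.12 tilt [ 0.0022  0.0012 -1.    ] F [1.7 1.7 6.1] T [ 0.29 -0.3   0.01] j6 -0.034 grip 0.126 t 12.2833
rot units [ 3.000e-02  1.000e-02 -1.184e+01]
```

Emit:
{"fn": "carry_out", "kwargs": {
  "steps": [0,0,0.3,0,0,0,-1,0,0,0.3,0,0,0,-1,0,0,0.3,0,0,0,-1,0,0,0.2,0,0,0,-1,0,0,0.1,0,0,0,-1,0,0,0,0,0,0,-1]
}}

```text
time_s: 12.78
eef_pos: [541.7, 289.6, 88.4]
ee_rot: [0.001, 0.58, 0.815, 0.001]
force: [-1.0, 0.5, 12.1]
grip_width: 0.127
```

```bash
python3 - <<'E'
from h import *
go(W(0,0),87.6,168.3)
E
```

```text
cm [-0.1  -0.02  0.08] enc [-0.4  1. ] z 88.4 psi 109.13 tilt [ 0.0026  0.0013 -1.    ] F [-1.   0.5 12.1] T [ 0.11  0.15 -0.08] j6 -0.034 grip 0.127 t 12.7833
rot units [ 3.000e-02  1.000e-02 -1.183e+01]
```

Emit:
{"fn": "carry_out", "kwargs": {
  "steps": [0,0,0.08,0,0,0,-1,0,0,0,0,0,0.4,-1,0,0,0,0,0,0.8,-1,0,0,0,0,0,0.9,-1,0,0,0,0,0,0.9,-1]
}}

```text
time_s: 13.2
eef_pos: [541.9, 289.6, 88.0]
ee_rot: [0.001, 0.682, 0.731, 0.002]
force: [-0.6, 0.9, 12.4]
grip_width: 0.126
```

```bash
python3 - <<'E'
from h import *
go(W(0,0),87.6,168.3)
E
```

```text
cm [-0.1  -0.02  0.04] enc [-0.2  1. ] z 88.0 psi 93.92 tilt [ 0.0033  0.0014 -1.    ] F [-0.6  0.9 12.4] T [0.12 0.04 0.05] j6 0.232 grip 0.126 t 13.2
rot units [ 4.000e-02  1.000e-02 -1.488e+01]
```

Emit:
{"fn": "carry_out", "kwargs": {
  "steps": [0,0,0.03,0,0,1,-1,0,0,0,0,0,1,-1,0,0,0,0,0,1,-1,0,0,0,0,0,1,-1,0,0,0,0,0,1,-1,0,0,0,0,0,1,-1,0,0,0,0,0,1,-1,0,0,0,0,0,1,-1,0,0,0,0,0,1,-1,0,0,0,0,0,1,-1,0,0,0,0,0,1,-1,0,0,0,0,0,1,-1]
}}

```text
time_s: 14.2
eef_pos: [542.6, 289.2, 87.9]
ee_rot: [0.0, 0.957, 0.291, 0.002]
force: [1.6, -2.2, 12.5]
grip_width: 0.129
```

```bash
python3 - <<'E'
from h import *
go(W(0,0),87.6,168.3)
E
```

```text
cm [-0.1   0.01  0.03] enc [0.6 0.8] z 87.9 psi 33.89 tilt [ 4.9e-03  8.0e-04 -1.0e+00] F [ 1.6 -2.2 12.5] T [-0.37 -0.44  0.1 ] j6 1.279 grip 0.129 t 14.2
rot units [  0.07   0.   -26.88]
```

Emit:
{"fn": "carry_out", "kwargs": {
  "steps": [0,0,0,0,0,0.9,-1,0,0,0,0,0,0.9,-1,0,0,0,0,0,0.8,-1,0,0,0,0,0,0,-1]
}}

```text
time_s: 14.53
eef_pos: [542.6, 289.0, 87.9]
ee_rot: [0.0, 0.983, 0.181, 0.002]
force: [2.9, -2.8, 12.4]
grip_width: 0.126
```

```bash
python3 - <<'E'
from h import *
go(W(0,0),87.6,168.3)
E
```

```text
cm [-0.09  0.01  0.03] enc [0.7 0.6] z 87.9 psi 20.91 tilt [ 4.9e-03  6.0e-04 -1.0e+00] F [ 2.9 -2.8 12.4] T [-0.52 -0.39 -0.05] j6 1.506 grip 0.126 t 14.5333
rot units [  0.08  -0.   -29.48]
```

Emit:
{"fn": "carry_out", "kwargs": {
  "steps": [0,0,-0.1,0,0,0,-1,0,0,-0.1,0,0,0,-1,0,0,-0.1,0,0,0,-1,0,0,0,0,0,0,-1]
}}

```text
time_s: 14.87
eef_pos: [542.5, 289.1, 90.8]
ee_rot: [0.0, 0.983, 0.183, 0.002]
force: [1.7, -1.1, 10.7]
grip_width: 0.13
```

Emit:
{"fn": "carry_out", "kwargs": {
  "steps": [0,0,-0.1,0,0,0,-1,0,0,-0.1,0,0,0,-1,0,0,0,0,0,0,-1]
}}

```text
time_s: 15.12
eef_pos: [542.4, 289.1, 92.6]
ee_rot: [0.0, 0.983, 0.183, 0.002]
force: [2.0, -1.3, 10.2]
grip_width: 0.127
```

```bash
python3 - <<'E'
from h import *
go(W(0,0),87.6,168.3)
E
```

```text
cm [-0.07  0.02  0.5 ] enc [0.5 0.6] z 92.6 psi 21.12 tilt [ 4.2e-03  6.0e-04 -1.0e+00] F [ 2.  -1.3 10.2] T [-0.31 -0.45 -0.06] j6 1.502 grip 0.127 t 15.1167
rot units [  0.07  -0.   -29.44]
```

It rose past 16 mm to 13 mm depth, so the pin is in the lock notch. I'll let go and check.

Emit:
{"fn": "carry_out", "kwargs": {
  "steps": [0,0,-0.05,0,0,0,-0.9,0,0,0,0,0,0,-0.6,0,0,0,0,0,0,-0.3,0,0,0,0,0,0,-0.2,0,0,-1,0,0,0,-0.2,0,0,-2,0,0,0,-0.2,0,0,-3,0,0,0,-0.2,0,0,-4,0,0,0,-0.2,0,0,-4,0,0,0,-0.2,0,-4,0,0,0,0,-0.2,0,-4,0,0,0,0,-0.2,0,-4,0,0,0,0,-0.2,0,-4,0,0,0,0,-0.2,0,-4,0,0,0,0,-0.2,0,0,0,0,0,0,-0.2]
}}

```text
time_s: 16.37
eef_pos: [465.7, 481.5, 231.6]
ee_rot: [-0.001, 0.983, 0.185, -0.001]
force: [0.1, -0.9, -0.4]
grip_width: 0.401
```

```bash
python3 - <<'E'
from h import *
go(W(0,0),87.6)
for n,(x0,y0,x1,y1) in {'top':(180,110,285,230),'side':(155,160,295,285)}.items():
    im=cams.capture(n);im=cv2.cvtColor(im,cv2.COLOR_RGB2BGR)
    cv2.imwrite(f'pics/{n}6.png',im)
    cv2.imwrite(f'pics/{n}6z.png',cv2.resize(im[y0:y1,x0:x1],None,fx=4.8,fy=4.8,interpolation=cv2.INTER_CUBIC))
E
```

```text
cm [ 0.1  20.77 14.36] enc [-118.9  170. ] z 231.6 psi 21.3 tilt [-0.0013  0.0015 -1.    ] F [ 0.1 -0.9 -0.4] T [-0.05 -0.05 -0.  ] j6 1.826 grip 0.401 t 16.3667
```

View pics/side6z.png

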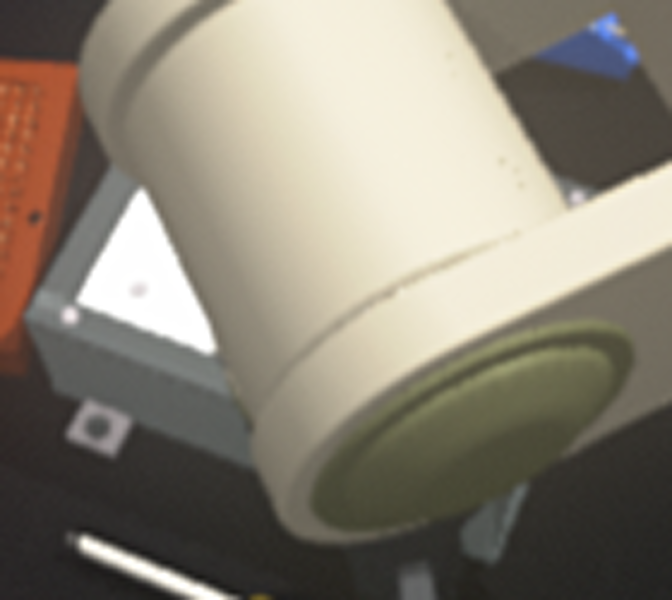

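View pics/top6z.png

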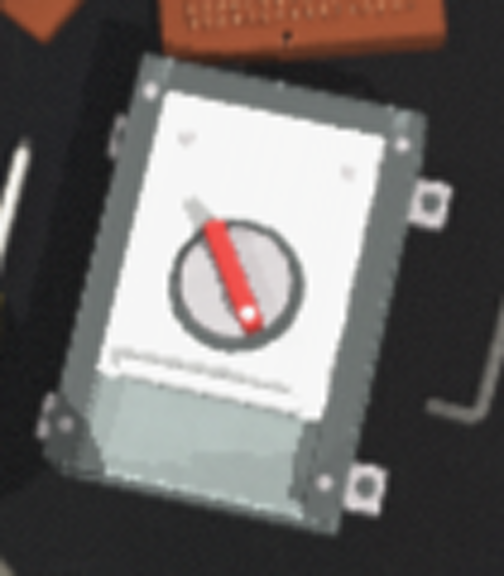

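The top crop shows the cover home and the wing turned past a quarter turn, white dot now at (248,313). I'll clear the side view to check height.

Emit:
{"fn": "carry_out", "kwargs": {
  "steps": [-2.2,3,0,0,0,0,-0.2,-2.2,3,0,0,0,0,-0.2,-2.2,3,0,0,0,0,-0.2,-2.2,3,0,0,0,0,-0.2,-2.2,3,0,0,0,0,-0.2,-2.2,3,0,0,0,0,-0.2,-2.2,3,0,0,0,0,-0.2,-2.2,3,0,0,0,0,-0.2,-2.2,3,0,0,0,0,-0.2,-2.2,3,0,0,0,0,-0.2,-2.2,3,0,0,0,0,-0.2,-2.2,3,0,0,0,0,-0.2,0,0,0,0,0,0,-0.2]
}}

```text
time_s: 17.55
eef_pos: [350.1, 40.3, 232.0]
ee_rot: [0.001, 0.984, 0.177, 0.0]
force: [0.5, 0.4, -0.8]
grip_width: 0.401
```

```bash
python3 - <<'E'
from h import *
for n,(x0,y0,x1,y1) in {'top':(180,110,285,230),'side':(155,160,295,285)}.items():
    im=cams.capture(n)
    k=red(im,(195,130,260,240));cs,_=cv2.findContours(k,0,2)
    for q in cs:
        if cv2.contourArea(q)>15:print(n,cv2.minAreaRect(q))
    im=cv2.cvtColor(im,cv2.COLOR_RGB2BGR)
    cv2.imwrite(f'pics/{n}7.png',im)
    cv2.imwrite(f'pics/{n}7z.png',cv2.resize(im[y0:y1,x0:x1],None,fx=4.8,fy=4.8,interpolation=cv2.INTER_CUBIC))
E
```

```text
top ((227.15516662597656, 164.637939453125), (17.641056060791016, 3.5282106399536133), 68.19859313964844)
```

View pics/side7z.png

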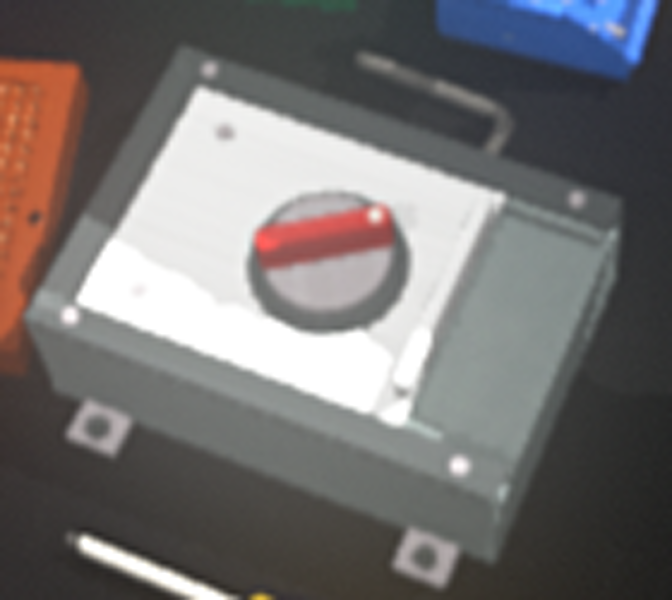

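View pics/top7.png

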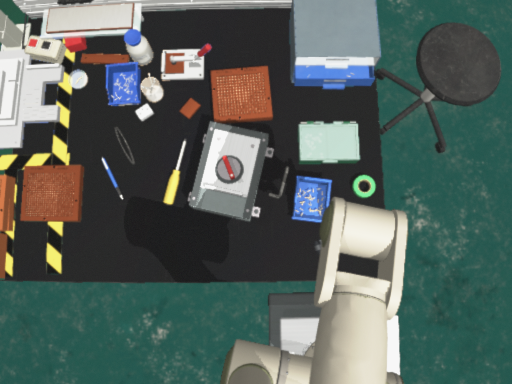

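```bash
python3 - <<'E'
from h import *
f=lambda u,v,x,y:(x+(u+.5)/4.8-.5,y+(v+.5)/4.8-.5)
for s,t in(((376,215),(248,313)),((263,237),(213,224))):
    print(tri(*f(*s,155,160),*f(*t,180,110)))
a=onz('top',*f(248,313,180,110),112);b=onz('top',*f(213,224,180,110),112);d=a-b;print(-13.43-np.degrees(np.arctan2(d[1],d[0])))
E
```

```text
(array([518.45185607, 280.63391449, 114.54283356]), np.float64(1.175455725412826))
(array([566.17819307, 298.99123582, 114.45880225]), np.float64(1.8452777496726256))
145.65825667540275
```

```bash
python3 -c "
from rig import finish_job
print(finish_job())"
```

```text
the job is handed in; nothing more can be done
None
```

The cover is home and its stud appears locked. I handed the job in at about 17.6 s, with the robot clear of everything.

- **Cover:** I pushed the lip until the cover met its stop. The force rose from about 3 N to about 41 N along the push (about 48 N in total) with no further motion. Both cameras then showed the cover fully in.
- **Finding the keeper:** I gripped the wing and made light presses of 12–13.5 N, turning clockwise between them. It was blocked at about 0.17, 0.30, 0.44, 0.58 and 0.72 rad. At 0.86 rad it gave slightly, and it dropped in at about 1.0 rad.
- **Locking:** I pressed it to about 17.7 mm, turned it to 2.54 rad and eased off. It rose past 16 mm to about 13 mm, where the force was 10.2 N against the 10.5 N expected there. Then I let go.

**Last checks:** With the gripper away, the wing stood at 145.7°, which is 2.54 rad and matches where I left it. Its top triangulated at 114.5 mm, against 112 mm expected when locked. That method read a few mm high on the box screws, so the height alone cannot separate locked from caught. I rely on the depth and force felt while easing off for that. The bystanders I could see had not moved; the arm hid the yellow tape roll in the last top picture, but the robot never went near it.

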